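# Set the load-test box to the green range and start it

## Robot

A 6-joint arm with a two-finger parallel gripper is mounted at the origin on the work surface. World frame = base frame: x ahead of the robot, y to its left, z up, the work surface at z = 0. Lengths are in m, angles in degrees, forces in N, time in s.
With the tool pointing down it reaches from about 0.375 to 0.9 m from the base axis. Payload 3.1 kg.
Tool frame: the origin (TCP) lies at the very end of the fingers, on their centre line; the grasp point (between the pads) lies 19 mm behind it (bot.grip_point_offset is the distance from the TCP to the grasp point, in m); z points along the fingers, x is the direction in which the jaws open and shut, and the axes are right-handed (so a half turn about z gives the same grasp; the last joint's range is limited). The gripper opens to 87 mm and grips with 3 to 60 N. Pads are 19 mm wide; open, the fingers measure 117 mm over their backs; the gripper's body (75 mm by 190 mm) begins 51 mm behind the grasp point.
Start: joints at [-84.483, 30.224, 82.088, -0, 67.689, -10.227], TCP at [0.17, -0.602, 0.223] pointing down, gripper open.
Joint ranges: [-176.69, 176.69], [-43.24, 126.21], [12.49, 139.97], [-82, 262], [0, 151.66], [-163.58, 163.58]. Speed limits (degrees/s): [159.86, 159.86, 180, 180, 180, 180].

## Interface

Orientations are given as a 3x3 rotation matrix whose columns are the frame's x, y, z axes.
In Python, from rig import bot, capture, recognise, place_of gives the robot as it stands.
- The arm moves only by the tool send_rows, never from a script. Its argument "motion" is a list of rows, each a list of 2 entries, a list of its own where there are three numbers: the shift along the tool's x, y, z in mm, then the turn about the tool's z in rad. A call has exactly 5 rows; each row shifts and turns the pose as measured when the row begins, along the tool's axes as they then stand; what a row does not reach is not made up. A row lasts 1/12 s, in which the tool goes at most 41.7 mm and 7.16 degrees, less where a joint would pass 70% of its speed; a pose out of reach is approached as far as the arm can. A call with a gripper value outside its range is refused whole. "gripper" is the closure, from 0 (fully open) to 1 (shut), set as the call begins (left out, the last holds). The fingers move at their own pace and stop on an object; the grip force is fixed at half the most. Time passes only in rows, so rows that do not move let the fingers close, or fill a call up. It gives the time, the measured TCP pose, the force and the opening at its end, in the units of the state.
- bot.read_state(): the state, without advancing time (a new reading comes with each control period).
- capture(name): name is "side" or "top" or "wrist"; returns a dict with "image" (384x512x3 uint8, blue, green, red), "fx", "fy", "cx", "cy" (pixels), "rvec" (rotation vector, rad) and "tvec" (3), from world to camera coordinates, as OpenCV has them. Camera axes: x right, y down, z forward; pixel columns grow to the right and rows downward; lengths in m; the calibration is good to about 2 mm. A picture is of the moment at which its call begins. There is no depth.
- bot.hand_in(): hands the job in, once; it reports no verdict.
Trained networks look in the newest picture that a camera, given by its name, has taken for a name from the list of things; names that differ only in an ending like _2 or _b are one class to them, and where a whole thing is asked for, a point or a joint stands for the part that bears it (a point fixed in the world has none). Each returns a list of dicts, best first, with "p" (0 to 1); they miss things now and then, are a little off and sometimes report something else, mostly with a low value. They report only what shows in the picture. A call takes as long as a camera call.
- recognise(camera, target): "xy" ([column, row] in pixels, amid what is visible of it).
- place_of(camera, target): "xy" ([column, row] in pixels: a listed point, or the origin of a listed thing).
The state is a dict: "time_s": time; "joint_positions": joint angles; "qvel": joint speeds; "tau": joint torques, N m; "position": TCP position; "tcp_rot": TCP orientation; "force": force on the tool from outside, world axes, zero at the start; "moment": the same for the moment, N m; "opening": opening from 0.0 (shut) to 1.0 (fully open).
Only numpy, scipy, OpenCV 4.12 (cv2) and the standard library are available. Lean on these libraries where they do the work, as an engineer would, in place of code of your own. Each camera call takes 0.05 s, during which the arm holds its last target.

## Task

On the yellow load-test box, push the orange tab with your fingertips to turn the selector until the tab, with the white line along its top, points outwards at the middle of the green dot; only then press the white button fully down and let it spring back, leaving the selector on green. Push the tab from its side, never pinch it between the fingers, never press the button before the selector is on green, and leave the fuse cap, multimeter, flux jar and screwdriver where they lie.

Things in the scene. Friction and masses are not known exactly. Their poses are not given: they have to be found in the camera images.
- test_box: The load-test box, screwed to the bench: yellow case with a dark top panel, 230 mm along its x, 200 mm along its y, 70 mm high. Origin: centre of its underside; z up. The button lies towards its -x side, the selector towards +x.
- selector (a joint): Angle of the selector about the vertical, in rad, positive anticlockwise seen from above. 0: the tab points along the box's +x. Travel -2.1 to 2.1 with end stops. No clicks: stiff friction (about 0.12 N m, so about 3 N at the tab) holds it wherever it is left. It starts near 0.
- selector_axis (a point): Point on the selector's axis of rotation, level with the top of its disc, 82 mm above the bench. It is 20 mm towards the box's +x from the box's centre. Its own x axis points along the tab. The selector is a flat black disc, 104 mm in diameter, 12 mm thick, lying on the panel, with a steel hub cap (24 mm diameter, 4 mm high).
- tab_middle (a point): Point in the middle of the orange tab, 40 mm out from the selector's axis and 16 mm above the disc. The tab is an upright fin with a white line along its top, standing on the disc: 36 mm long along the radius (22 to 58 mm from the axis), 12 mm thick, 34 mm high (top 116 mm above the bench). Its x axis points outwards along the tab. It counts as pinched when both its halves (selector_c2 left, selector_c3 right) are pressed at once.
- selector_pointer (a point): The point the selector points at: straight out along the tab, 68 mm from the axis, where the dots lie. It is 10 mm beyond the tab's outer end.
- dot_green: The green dot, the wanted position: a flat disc 18 mm in diameter on the panel, 68 mm from the selector's axis. Origin at its centre, 70 mm above the bench. Red, yellow, green and blue dots lie at -100, -50, 50 and 100 degrees of selector angle; which colour is at which place changes.
- dot_red: The red dot, another range, same size and radius.
- dot_yellow: The yellow dot, another range, same size and radius.
- dot_blue: The blue dot, another range, same size and radius.
- start_button (a joint): Travel of the white button in m: 0 released, 0.006 fully down (about 5 N). It springs back by itself. It counts as pressed past 0.005.
- start_button_top (a point): Centre of the top of the white round button when released (28 mm in diameter, in a black collar of 44 mm), 92 mm above the bench; 82 mm towards the box's -x from the box's centre. It is pressed straight down; the collar's top is 10 mm lower.
- fuse_cap: Loose grey fuse cap, 22 mm in diameter, 28 mm high, standing on the panel's corner (its top 98 mm above the bench), to be left alone. Origin: centre of its underside.
- multimeter: Loose orange and black multimeter lying on the bench at the box's +y side, 150 x 78 x 43 mm, to be left alone. Origin: centre of its underside.
- flux_jar: Loose jar with a white cap on the bench at the box's -y side, 48 mm in diameter, 55 mm high, to be left alone. Origin: centre of its underside.
- screwdriver: Loose screwdriver with a red handle, 200 mm long and 26 mm thick, lying on the bench at the box's -y side, to be left alone. Origin: under its middle.

How it is judged:
By the outcome, as a careful person would: the job done as asked, in the order asked, and still so for the second after the job is handed in, with the robot touching nothing.
It also fails if it takes over 56 s, if anything falls off the work surface, if the arm or the gripper's body presses on something with over 40 N, if the wrist force passes 120 N, or if a joint passes its speed limit or range.

## Working session

There is one attempt and no reset: what is moved stays moved. The work goes in short steps, Python scripts to look and compute and a tool call to move; the robot and the scene stay as the last step left them, time stands still between calls to the robot, and variables do not carry over. Pictures are saved under pics/ and viewed, and the job is handed in when it is done.

Besides the shell and the picture viewer there is one more tool, called after ">>>" as name(argument=value, ...), one argument or row to a line, values as JSON. send_rows: Moves the arm, as the interface text tells. Its arguments: {"type":"object","properties":{"motion":{"type":"array","items":{"type":"array"}},"gripper":{"type":"number"}},"required":["motion"]}

```bash
mkdir -p pics; ls
cat > h.py <<'E'
import numpy as np, cv2
from rig import bot, capture, recognise, place_of
def P(c):
    R,_=cv2.Rodrigues(np.array(c["rvec"],float)); K=np.array([[c["fx"],0,c["cx"]],[0,c["fy"],c["cy"]],[0,0,1.]])
    return K,R,np.array(c["tvec"],float).reshape(3)
def onz(c,xy,z):
    K,R,t=P(c); d=R.T@np.linalg.inv(K)@np.array([xy[0],xy[1],1.]); o=-R.T@t
    return o+d*(z-o[2])/d[2]
def tri(c1,p1,c2,p2):
    M=[]
    for c in(c1,c2):
        K,R,t=P(c); M.append(K@np.c_[R,t])
    X=cv2.triangulatePoints(M[0],M[1],np.array(p1,float).reshape(2,1),np.array(p2,float).reshape(2,1))[:,0]
    return X[:3]/X[3]
E
cat > a.py <<'E'
from h import *
cs={}
names=["test_box","selector_axis","tab_middle","selector_pointer","dot_green","dot_red","dot_yellow","dot_blue","start_button_top","fuse_cap","multimeter","flux_jar","screwdriver"]
r={}
for n in("side","top"):
    cs[n]=capture(n); cv2.imwrite(f"pics/{n}0.png",cs[n]["image"])
    for t in names:
        l=place_of(n,t); r[n,t]=l[0] if l else None
for t in names:
    a,b=r["side",t],r["top",t]
    print(t,[ (np.round(q["xy"],1),round(q["p"],2)) if q else None for q in(a,b)], np.round(tri(cs["side"],a["xy"],cs["top"],b["xy"]),4) if a and b else "")
s=bot.read_state(); print(s)
E
python3 a.py
```

```text
pics
test_box [(array([313. , 311.5]), 0.73), (array([288.4, 214.8]), 0.96)] [ 0.6145 -0.0755 -0.1668]
selector_axis [(array([244.9, 222. ]), 0.77), (array([290.1, 205.1]), 0.68)] [ 0.5566 -0.0382  0.0857]
tab_middle [(array([265. , 214.8]), 0.95), (array([284.5, 182.7]), 0.6)] [ 0.5971 -0.0278  0.091 ]
selector_pointer [(array([275.2, 210.6]), 0.94), (array([275.9, 163.6]), 0.57)] [ 0.6274 -0.0123  0.0861]
dot_green [(array([229.6, 208. ]), 0.44), (array([258.7, 216.3]), 0.66)] [0.5337 0.0194 0.0708]
dot_red [(array([274.4, 245.1]), 0.39), (array([311.2, 174.3]), 0.4)] [ 0.6131 -0.0809  0.0622]
dot_yellow [(array([248.3, 254.6]), 0.61), (array([327.7, 201.7]), 0.53)] [ 0.5605 -0.1095  0.0748]
dot_blue [None, (array([258.3, 187.9]), 0.65)] 
start_button_top [(array([191.1, 233.3]), 0.61), (array([303.4, 258.1]), 0.73)] [ 0.4578 -0.0612  0.0893]
fuse_cap [(array([206.5, 205.5]), 0.55), (array([208.6, 245.5]), 0.54)] [ 0.4786  0.1195 -0.0112]
multimeter [(array([279.1, 242.6]), 0.75), (array([207.2, 244. ]), 0.8)] [ 0.5537  0.1169 -0.1292]
flux_jar [(array([316.9, 308.8]), 0.83), (arra
[... 230 characters left out ...]
8.20871239e+01, -1.14668097e-03,
        6.76881762e+01, -1.02275469e+01]), 'qvel': array([ 0.00902137,  0.07495613,  0.1192069 , -0.01737041, -0.06788391,
        0.03333711]), 'tau': array([ 1.05320447e-03, -4.40011954e+01, -1.76980519e+01,  6.34626579e-02,
        5.05143811e-02,  1.27738170e-05]), 'position': array([ 0.16960864, -0.6015325 ,  0.22254785]), 'tcp_rot': array([[ 2.71350884e-01, -9.62480492e-01, -1.70115484e-05],
       [-9.62480492e-01, -2.71350884e-01, -1.64583204e-05],
       [ 1.12247136e-05,  2.08392633e-05, -1.00000000e+00]]), 'force': array([-0.46556581,  0.48868088, -0.0600938 ]), 'moment': array([ 0.01791941,  0.03312337, -0.01225278]), 'opening': 1.001552781407299}
```

View pics/side0.png

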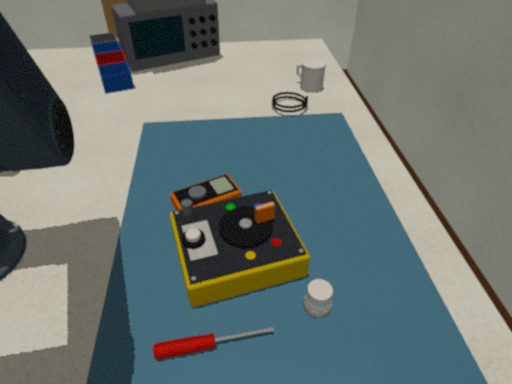

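View pics/top0.png

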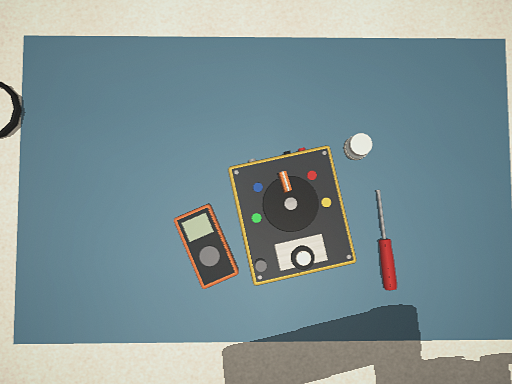

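The top view shows the tab pointing up and slightly left at (285,181). The selector hub is at (290,203), green at (257,217) with blue between them at (258,188), and the button is at (303,258). Green is therefore at about +100°. I'll refine this with the known heights and a closer wrist view.

```bash
cat > b.py <<'E'
from h import *
c=capture("top");
H={"selector_axis":.082,"tab_middle":.098,"selector_pointer":.082,"dot_green":.07,"dot_red":.07,"dot_yellow":.07,"dot_blue":.07,"start_button_top":.092,"fuse_cap":.07,"test_box":0}
for n in("top","side"):
    c=capture(n)
    for t,z in H.items():
        l=place_of(n,t)
        if l: print(n,t,np.round(l[0]["xy"],1),np.round(onz(c,l[0]["xy"],z),4),round(l[0]["p"],2))
c=capture("wrist"); cv2.imwrite("pics/w0.png",c["image"])
K,R,t=P(c);s=bot.read_state();print("cam",-R.T@t,"in tool",s["tcp_rot"].T@(-R.T@t-s["position"])); print(s["tcp_rot"].T@R.T)
E
python3 b.py
```

```text
top tab_middle [284.2 182. ] [ 0.5963 -0.0266  0.098 ] 0.96
top selector_pointer [277.3 166.4] [ 0.6271 -0.0153  0.082 ] 0.8
top dot_green [255.5 217.2] [0.5333 0.0253 0.07  ] 0.5
top dot_red [310.1 176. ] [ 0.6104 -0.0778  0.07  ] 0.64
top dot_yellow [328.3 202. ] [ 0.5613 -0.1115  0.07  ] 0.61
top start_button_top [304.4 257.1] [ 0.4602 -0.0627  0.092 ] 0.64
top fuse_cap [260.  265.5] [0.4438 0.0173 0.07  ] 0.45
top test_box [287.3 212. ] [ 0.5452 -0.0402  0.    ] 0.57
side selector_axis [247.3 223.4] [ 0.5635 -0.0387  0.082 ] 0.89
side tab_middle [265.3 210.8] [ 0.5999 -0.0238  0.098 ] 0.85
side selector_pointer [274.7 211.3] [ 0.6207 -0.0106  0.082 ] 0.68
side dot_green [229.  207.7] [0.5309 0.0211 0.07  ] 0.49
side dot_red [276.9 241. ] [ 0.6158 -0.0781  0.07  ] 0.43
side dot_yellow [248.7 253.6] [ 0.5603 -0.1033  0.07  ] 0.43
side start_button_top [192.1 232.7] [ 0.4594 -0.0623  0.092 ] 0.73
side fuse_cap [189.1 213.9] [0.4497 0.0107 0.07  ] 0.44
side test_box [238.4 252.4] [ 0.5443 -0.0403  0.    ] 0.64
cam [ 0.23627178 -0.58290433  0.38448716] in tool [ 0.00017579 -0.06919578 -0.1619344 ]
[[ 9.99999669e-01 -3.64264140e-05 -8.13328782e-04]
 [ 2.37552646e-04  9.68581882e-01  2.48694755e-01]
 [ 7.78716465e-04 -2.48694866e-01  9.68581570e-01]]
```

View pics/w0.png

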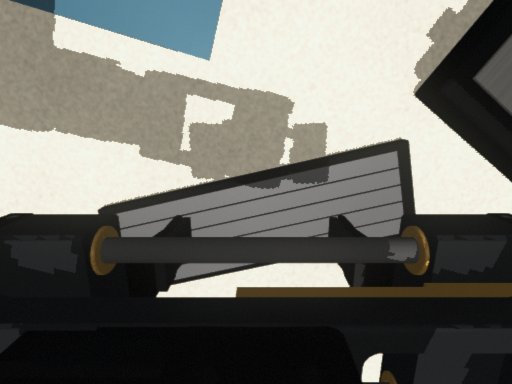

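```bash
cat > plan.py <<'E'
import sys
from h import *
# usage: plan(x,y,z,angdeg, n): straight move in n rows, tool down
def plan(tgt,ang,n):
    s=bot.read_state(); p=s["position"].copy(); R=s["tcp_rot"]; a=np.arctan2(R[1,0],R[0,0]); 
    da=((np.radians(ang)-a+np.pi)%(2*np.pi)-np.pi)/n; d=(np.array(tgt)-p)/n
    rows=[]
    for i in range(n):
        x=np.array([np.cos(a),np.sin(a),0]); y=np.array([np.sin(a),-np.cos(a),0])
        rows.append([[round(float(d@x)*1000,1),round(float(d@y)*1000,1),round(-d[2]*1000,1)],round(-da,4)]); a+=da
    for i in range(0,n,5): print(rows[i:i+5])
if __name__=="__main__":
    v=list(map(float,sys.argv[1:])); plan(v[:3],v[3],int(v[4]))
E
python3 plan.py 0.61 -0.09 0.22 15 20
```

```text
[[[-18.6, -28.1, np.float64(0.1)], np.float64(-0.0779)], [[-16.4, -29.5, np.float64(0.1)], np.float64(-0.0779)], [[-14.0, -30.7, np.float64(0.1)], np.float64(-0.0779)], [[-11.6, -31.7, np.float64(0.1)], np.float64(-0.0779)], [[-9.1, -32.5, np.float64(0.1)], np.float64(-0.0779)]]
[[[-6.6, -33.1, np.float64(0.1)], np.float64(-0.0779)], [[-4.0, -33.5, np.float64(0.1)], np.float64(-0.0779)], [[-1.3, -33.7, np.float64(0.1)], np.float64(-0.0779)], [[1.3, -33.7, np.float64(0.1)], np.float64(-0.0779)], [[3.9, -33.5, np.float64(0.1)], np.float64(-0.0779)]]
[[[6.5, -33.1, np.float64(0.1)], np.float64(-0.0779)], [[9.1, -32.5, np.float64(0.1)], np.float64(-0.0779)], [[11.6, -31.7, np.float64(0.1)], np.float64(-0.0779)], [[14.0, -30.7, np.float64(0.1)], np.float64(-0.0779)], [[16.3, -29.5, np.float64(0.1)], np.float64(-0.0779)]]
[[[18.6, -28.2, np.float64(0.1)], np.float64(-0.0779)], [[20.7, -26.6, np.float64(0.1)], np.float64(-0.0779)], [[22.7, -24.9, np.float64(0.1)], np.float64(-0.0779)], [[24.6, -23.1, np.float64(0.1)], np.float64(-0.0779)], [[26.3, -21.1, np.float64(0.1)], np.float64(-0.0779)]]
```

>>> send_rows(
  motion=[
    [[-19, -28, 0], -0.078],
    [[-16, -30, 0], -0.078],
    [[-14, -31, 0], -0.078],
    [[-12, -32, 0], -0.078],
    [[-9, -33, 0], -0.078],
  ],
  gripper=1,
)

```text
time_s: 3.02
position: [0.2789, -0.4766, 0.2217]
tcp_rot: [[0.621, -0.784, -0.001], [-0.784, -0.621, -0.009], [0.007, 0.006, -1.0]]
force: [0.1, -0.6, -0.1]
opening: 0.705
```

>>> send_rows(
  motion=[
    [[-7, -33, 0], -0.078],
    [[-4, -34, 0], -0.078],
    [[-1, -34, 0], -0.078],
    [[1, -34, 0], -0.078],
    [[4, -34, 0], -0.078],
  ],
)

```text
time_s: 3.43
position: [0.3924, -0.3398, 0.2214]
tcp_rot: [[0.881, -0.473, 0.001], [-0.473, -0.881, -0.011], [0.006, 0.009, -1.0]]
force: [1.1, -0.9, -0.0]
opening: 0.325
```

```bash
sed -i 's/round(-d\[2\]\*1000,1)\],round(-da,4)\]/round(float(-d[2])*1000,1)],round(float(-da),4)]/' plan.py; python3 plan.py 0.61 -0.09 0.22 15 10; python3 -c "
from h import *
s=bot.read_state();print(s['position'],s['force'],s['opening'],s['time_s'])"
```

```text
[[[7.3, -32.3, 0.1], -0.0755], [[9.8, -31.7, 0.1], -0.0755], [[12.1, -30.8, 0.1], -0.0755], [[14.4, -29.8, 0.1], -0.0755], [[16.6, -28.7, 0.1], -0.0755]]
[[[18.7, -27.3, 0.1], -0.0755], [[20.7, -25.8, 0.1], -0.0755], [[22.6, -24.2, 0.1], -0.0755], [[24.4, -22.4, 0.1], -0.0755], [[26.0, -20.5, 0.1], -0.0755]]
[ 0.39242838 -0.33980243  0.22136181] [ 1.08180416 -0.88629443 -0.04444603] 0.3254847007795521 3.4333
```

>>> send_rows(
  motion=[
    [[7, -32, 0], -0.076],
    [[10, -32, 0], -0.076],
    [[12, -31, 0], -0.076],
    [[14, -30, 0], -0.076],
    [[17, -29, 0], -0.076],
  ],
)

```text
time_s: 3.85
position: [0.5049, -0.206, 0.2213]
tcp_rot: [[0.996, -0.094, 0.003], [-0.094, -0.996, -0.013], [0.004, 0.012, -1.0]]
force: [-0.1, -0.8, -0.7]
opening: 0.014
```

>>> send_rows(
  motion=[
    [[19, -27, 0], -0.076],
    [[21, -26, 0], -0.076],
    [[23, -24, 0], -0.076],
    [[24, -22, 0], -0.076],
    [[26, -20, 0], -0.076],
  ],
)

```text
time_s: 4.27
position: [0.6156, -0.0714, 0.2209]
tcp_rot: [[0.953, 0.302, 0.005], [0.302, -0.953, -0.014], [0.001, 0.015, -1.0]]
force: [0.4, 0.2, 1.4]
opening: 0.002
```

>>> send_rows(
  motion=[
    [[0, 0, 0], 0],
    [[0, 0, 0], 0],
    [[0, 0, 0], 0],
    [[0, 0, 0], 0],
    [[0, 0, 0], 0],
  ],
)

```text
time_s: 4.68
position: [0.6184, -0.0664, 0.2205]
tcp_rot: [[0.951, 0.31, 0.007], [0.31, -0.951, -0.013], [0.003, 0.014, -1.0]]
force: [0.6, 0.4, -0.9]
opening: -0.001
```

```bash
cat > c.py <<'E'
from h import *
import sys
c=capture("wrist"); cv2.imwrite(sys.argv[1],c["image"])
H={"selector_axis":.082,"tab_middle":.098,"selector_pointer":.082,"dot_green":.07,"dot_red":.07,"dot_yellow":.07,"dot_blue":.07,"start_button_top":.092}
for t,z in H.items():
    l=place_of("wrist",t)
    if l: print(t,np.round(l[0]["xy"],1),np.round(onz(c,l[0]["xy"],z),4),round(l[0]["p"],2))
s=bot.read_state(); print(s["time_s"],s["position"],s["force"],np.degrees(np.arctan2(s["tcp_rot"][1,0],s["tcp_rot"][0,0])),s["opening"])
E
python3 c.py pics/w1.png
```

```text
selector_axis [215.3 141.1] [ 0.5611 -0.0379  0.082 ] 0.71
tab_middle [251.4 140.4] [ 0.5979 -0.0238  0.098 ] 0.71
selector_pointer [280.1 142.1] [ 0.6279 -0.0173  0.082 ] 0.82
dot_green [209.2  74.2] [0.5348 0.0257 0.07  ] 0.83
dot_red [253.3 187.3] [ 0.6164 -0.0772  0.07  ] 0.46
dot_yellow [200.7 197.2] [ 0.5609 -0.1079  0.07  ] 0.65
dot_blue [261.2  95.5] [0.5936 0.0225 0.07  ] 0.49
start_button_top [114.9 129.9] [ 0.4611 -0.0575  0.092 ] 0.76
5.1333 [ 0.61898938 -0.06567602  0.22056814] [ 0.03138661 -0.49162489 -0.4051221 ] 18.100954517385244 0.004232319318107402
```

View pics/w1.png

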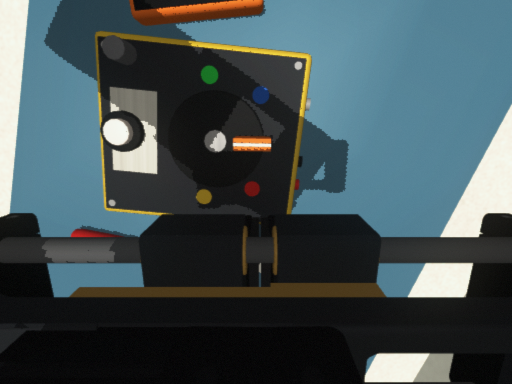

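The wrist view shows the hub at (215,141), the tab at (252,144), green at (209,74) and the button at (116,131). I'll fit the dots by colour centroid.

```bash
cat > d.py <<'E'
from h import *
from scipy.optimize import least_squares
c=capture("wrist"); im=c["image"]; hsv=cv2.cvtColor(im,cv2.COLOR_BGR2HSV)
g={"green":(209,74),"blue":(261,95),"red":(252,188),"yellow":(204,197)}
ang={"green":100,"blue":50,"red":-50,"yellow":-100}
pt={}
for n,(u,v) in g.items():
    h0=int(hsv[v,u,0]); dh=np.abs((hsv[...,0].astype(int)-h0+90)%180-90)
    m=((dh<10)&(hsv[...,1]>120)&(hsv[...,2]>60)).astype(np.uint8)
    yy,xx=np.mgrid[:384,:512]; m&=((xx-u)**2+(yy-v)**2<14**2).astype(np.uint8)
    ys,xs=np.nonzero(m); pt[n]=onz(c,(xs.mean(),ys.mean()),.07); print(n,len(xs),xs.mean().round(1),ys.mean().round(1),pt[n].round(4))
gy=hsv[...,2].copy()
def f(p):
    return np.concatenate([p[:2]+.068*np.array([np.cos(p[2]+np.radians(ang[n])),np.sin(p[2]+np.radians(ang[n]))])-pt[n][:2] for n in g])
s=least_squares(f,[.56,-.04,.2]); print(s.x,np.degrees(s.x[2]),(s.fun*1000).round(1))
ax=s.x[:2];u=np.array([np.cos(s.x[2]),np.sin(s.x[2])])
print("button",ax-.102*u, "green dir",np.degrees(s.x[2])+100)
# white line on tab
hm=((hsv[...,1]<90)&(hsv[...,2]>170)).astype(np.uint8); hm[:, :230]=0;hm[:,275:]=0;hm[:135]=0;hm[155:]=0
ys,xs=np.nonzero(hm); print(len(xs)); W=np.array([onz(c,q,.116)[:2] for q in zip(xs,ys)])
vx=cv2.fitLine(W.astype(np.float32),cv2.DIST_L2,0,.01,.01).ravel(); print("line",vx,np.degrees(np.arctan2(vx[1],vx[0]))%180)
d=W.mean(0)-ax; print("from axis",np.degrees(np.arctan2(d[1],d[0])),np.hypot(*d))
cv2.imwrite("pics/z1.png",cv2.resize(im[50:220,90:320],None,fx=3,fy=3,interpolation=2))
E
python3 d.py
```

```text
green 260 208.4 74.7 [0.5348 0.0256 0.07  ]
blue 235 259.6 94.9 [0.5924 0.0232 0.07  ]
red 186 251.0 188.8 [ 0.6151 -0.0791  0.07  ]
yellow 193 202.6 196.4 [ 0.5636 -0.1056  0.07  ]
[ 0.56091114 -0.03741014  0.21695951] 12.430864044026693 [ 0.1 -0.1 -0.  -0.3 -0.3  0.2  0.2  0.2]
button [ 0.46130238 -0.0593668 ] green dir 112.43086404402669
118
line [ 0.95417714  0.2992423   0.5985271  -0.02605053] 17.412098
from axis 16.8037646628202 0.039293741538949274
```

View pics/z1.png

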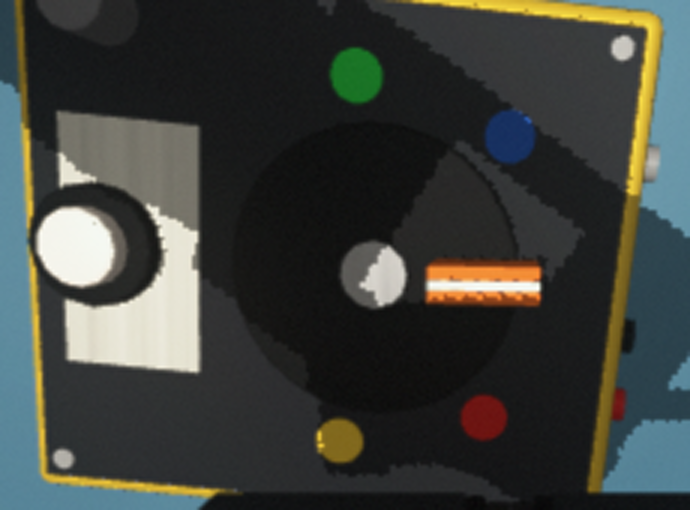

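>>> send_rows(
  motion=[
    [[-1, 0, 28], 0],
    [[-1, 0, 28], 0],
    [[-1, 0, 28], 0],
    [[-1, 0, 22], 0],
    [[0, 0, 10], 0],
  ],
)

```text
time_s: 5.6
position: [0.622, -0.0697, 0.1065]
tcp_rot: [[0.95, 0.311, 0.023], [0.312, -0.95, -0.017], [0.016, 0.023, -1.0]]
force: [-0.0, 0.2, -0.4]
opening: 0.009
```

```bash
cat > e.py <<'E'
from h import *
A=np.array([.5609,-.0374]); s=bot.read_state(); R=s["tcp_rot"]; d=s["position"][:2]-A
x=R[:2,0]/np.hypot(*R[:2,0]); print(s["time_s"],"pos",s["position"].round(4),"ang",np.degrees(np.arctan2(x[1],x[0])).round(2),"F",s["force"].round(1),"along x",(d@x*1000).round(1),"lat",((-d[0]*x[1]+d[1]*x[0])*1000).round(1), "tilt",R[:2,2].round(4))
E
python3 e.py
```

```text
5.6 pos [ 0.622  -0.0697  0.1065] ang 18.15 F [-0.   0.2 -0.4] along x 48.0 lat -49.7 tilt [ 0.0228 -0.0167]
```

>>> send_rows(
  motion=[
    [[-2, -3, 6], 0],
    [[-2, -6, 3], 0],
    [[-2, -6, 2], 0],
    [[0, -5, 0], 0],
    [[0, -3, 0], 0],
  ],
)

```text
time_s: 6.02
position: [0.6085, -0.0484, 0.0937]
tcp_rot: [[0.95, 0.31, 0.022], [0.311, -0.95, -0.016], [0.016, 0.022, -1.0]]
force: [-0.6, 0.3, 0.2]
opening: 0.005
```

```bash
python3 e.py; python3 c.py pics/w2.png
```

```text
6.0167 pos [ 0.6085 -0.0484  0.0937] ang 18.11 F [-0.6  0.3  0.2] along x 41.8 lat -25.2 tilt [ 0.0216 -0.0162]
selector_axis [191.8 187.4] [ 0.5604 -0.0368  0.082 ] 0.91
tab_middle [252.2 197.5] [ 0.5983 -0.0267  0.098 ] 0.92
selector_pointer [300.4 190.3] [ 0.6281 -0.0171  0.082 ] 0.77
dot_green [183.1  77.7] [0.536  0.0262 0.07  ] 0.82
dot_yellow [299.5 191.7] [ 0.6308 -0.0208  0.07  ] 0.38
dot_blue [264.9 111.9] [0.5909 0.0226 0.07  ] 0.58
start_button_top [ 17.2 177.4] [ 0.4615 -0.0594  0.092 ] 0.7
6.4667 [ 0.60865543 -0.04952517  0.09303378] [-0.74923481  0.51686281 -0.10389393] 18.064531133144524 0.004329277751234296
```

View pics/w2.png

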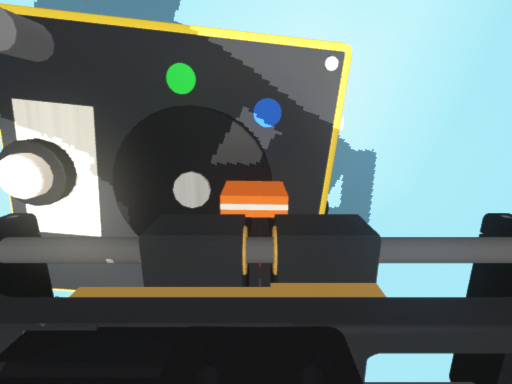

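>>> send_rows(
  motion=[
    [[0, -5, 0], 0.01],
    [[0.5, -4, 0], -0.04],
    [[1, -4, 0], -0.08],
    [[1, -4, 0], -0.08],
    [[1, -4, 0], -0.08],
  ],
)

```text
time_s: 6.88
position: [0.6069, -0.0315, 0.0931]
tcp_rot: [[0.83, 0.557, 0.028], [0.558, -0.83, -0.022], [0.011, 0.033, -0.999]]
force: [1.5, -2.8, -0.0]
opening: 0.005
```

```bash
python3 e.py
```

```text
6.8833 pos [ 0.6069 -0.0315  0.0931] ang 33.92 F [ 1.5 -2.8 -0. ] along x 41.5 lat -20.8 tilt [ 0.0275 -0.0216]
```

>>> send_rows(
  motion=[
    [[1, -4, 0], -0.04],
    [[1, -4, 0], -0.05],
    [[1, -4, 0], -0.06],
    [[1, -4, 0], -0.07],
    [[1, -4, 0], -0.07],
  ],
)

```text
time_s: 7.3
position: [0.6018, -0.0167, 0.0933]
tcp_rot: [[0.625, 0.78, 0.037], [0.781, -0.624, -0.03], [-0.001, 0.047, -0.999]]
force: [0.7, -3.0, 0.7]
opening: 0.006
```

```bash
python3 e.py; python3 c.py pics/w3.png
```

```text
7.3 pos [ 0.6018 -0.0167  0.0933] ang 51.34 F [ 0.7 -3.   0.7] along x 41.7 lat -18.9 tilt [ 0.0367 -0.0301]
selector_axis [189.7 195.7] [ 0.559  -0.0392  0.082 ] 0.92
tab_middle [253.8 205.7] [ 0.5861 -0.007   0.098 ] 0.64
selector_pointer [299.2 199. ] [0.6054 0.0152 0.082 ] 0.55
dot_green [243.4 101.4] [0.5353 0.025  0.07  ] 0.93
dot_blue [294.  172.5] [0.5922 0.0226 0.07  ] 0.93
start_button_top [36.8 89.3] [ 0.461  -0.0585  0.092 ] 0.72
7.75 [ 0.60104977 -0.01606361  0.09319194] [ 0.38763825 -0.54756623  0.91402085] 51.112044450482 0.007983174307197052
```

View pics/w3.png

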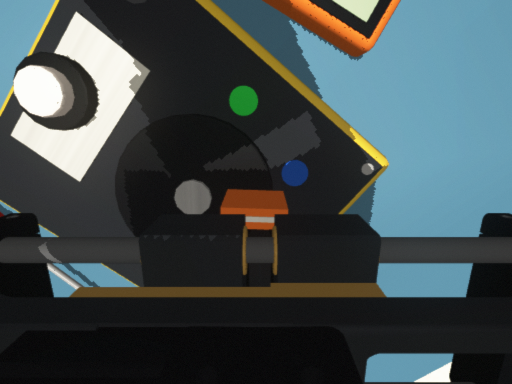

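>>> send_rows(
  motion=[
    [[1, -3.5, 0], -0.07],
    [[1, -3.5, 0], -0.07],
    [[1, -3.5, 0], -0.07],
    [[1, -3.5, 0], -0.07],
    [[1, -3.5, 0], -0.07],
  ],
)

```text
time_s: 8.17
position: [0.5944, -0.0052, 0.0935]
tcp_rot: [[0.313, 0.949, 0.048], [0.95, -0.312, -0.032], [-0.015, 0.055, -0.998]]
force: [2.4, -0.9, -0.9]
opening: 0.005
```

```bash
python3 e.py
```

```text
8.1667 pos [ 0.5944 -0.0052  0.0935] ang 71.76 F [ 2.4 -0.9 -0.9] along x 41.1 lat -21.7 tilt [ 0.0476 -0.0318]
```

>>> send_rows(
  motion=[
    [[0.5, -4, 0], -0.03],
    [[1, -4, 0], -0.05],
    [[1, -4, 0], -0.06],
    [[1, -4, 0], -0.06],
    [[1, -4, 0], -0.06],
  ],
)

```text
time_s: 8.58
position: [0.5827, 0.0031, 0.0938]
tcp_rot: [[0.049, 0.997, 0.063], [0.998, -0.047, -0.033], [-0.03, 0.065, -0.997]]
force: [3.2, 0.1, -0.3]
opening: 0.007
```

```bash
python3 e.py; python3 c.py pics/w4.png
```

```text
8.5833 pos [0.5827 0.0031 0.0938] ang 87.17 F [ 3.2  0.1 -0.3] along x 41.5 lat -19.7 tilt [ 0.0635 -0.033 ]
selector_axis [194.9 193.2] [ 0.5607 -0.038   0.082 ] 0.8
tab_middle [256.8 205.5] [0.5647 0.003  0.098 ] 0.79
selector_pointer [299.7 197.1] [0.5661 0.0302 0.082 ] 0.86
dot_green [289.3 146.1] [0.5346 0.0249 0.07  ] 0.65
dot_yellow [101.8 196.7] [ 0.5645 -0.1086  0.07  ] 0.86
start_button_top [124.3  16.7] [ 0.4613 -0.0596  0.092 ] 0.8
9.0333 [0.58151571 0.00320064 0.09347344] [2.08274066 0.44816757 1.2053372 ] 87.01233169025784 0.004259643799751364
```

View pics/w4.png

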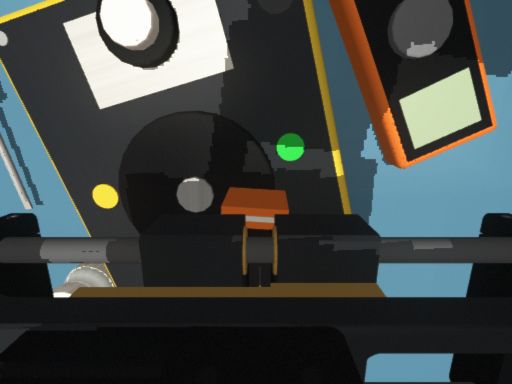

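>>> send_rows(
  motion=[
    [[0.5, -3, 0], -0.05],
    [[1, -3, 0], -0.06],
    [[1, -3, 0], -0.06],
    [[1, -3, 0], -0.06],
    [[0.5, -2, 0], -0.03],
  ],
)

```text
time_s: 9.45
position: [0.5723, 0.0072, 0.0936]
tcp_rot: [[-0.213, 0.975, 0.072], [0.976, 0.215, -0.031], [-0.046, 0.063, -0.997]]
force: [1.7, 1.2, 1.2]
opening: 0.003
```

```bash
cat > f.py <<'E'
from h import *
import sys
A=np.array([.5609,-.0374]); 
def orange(n):
    c=capture(n); im=c["image"]; hsv=cv2.cvtColor(im,cv2.COLOR_BGR2HSV); cv2.imwrite(sys.argv[1]+n+".png",im)
    for t,z in {"tab_middle":.098,"selector_pointer":.082,"dot_green":.07,"selector_axis":.082}.items():
        l=place_of(n,t)
        if l:
            q=onz(c,l[0]["xy"],z); d=q[:2]-A; print(n,t,q.round(4),"ang",np.degrees(np.arctan2(d[1],d[0])).round(1),"r",np.hypot(*d).round(4),round(l[0]["p"],2))
for n in sys.argv[2:]: orange(n)
E
python3 e.py; python3 f.py pics/w5 wrist top side
```

```text
9.45 pos [0.5723 0.0072 0.0936] ang 102.29 F [1.7 1.2 1.2] along x 41.2 lat -20.7 tilt [ 0.0716 -0.0313]
wrist tab_middle [0.5569 0.0036 0.098 ] ang 95.6 r 0.0412 0.85
wrist selector_pointer [0.552  0.0296 0.082 ] ang 97.6 r 0.0676 0.9
wrist dot_green [0.5352 0.0267 0.07  ] ang 111.9 r 0.0691 0.62
wrist selector_axis [ 0.5615 -0.0372  0.082 ] ang 21.0 r 0.0007 0.91
side tab_middle [ 0.5528 -0.0028  0.098 ] ang 103.2 r 0.0355 0.62
side selector_pointer [0.5482 0.0354 0.082 ] ang 99.9 r 0.0739 0.73
side dot_green [0.5282 0.0214 0.07  ] ang 119.1 r 0.0672 0.51
side selector_axis [ 0.5613 -0.0382  0.082 ] ang -66.7 r 0.0009 0.83
```

View pics/w5wrist.png

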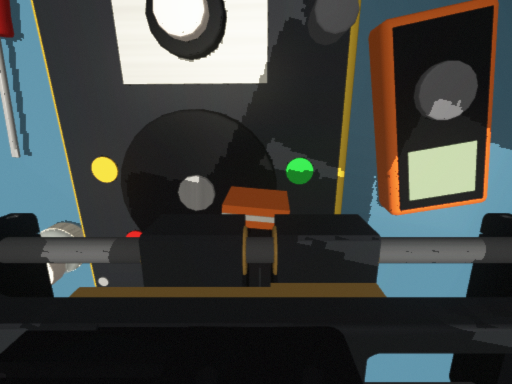

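>>> send_rows(
  motion=[
    [[0.5, -3, 0], -0.02],
    [[0.5, -2.5, 0], -0.04],
    [[0.5, -2, 0], -0.03],
    [[0.5, -2, 0], -0.03],
    [[0, 0, 0], 0],
  ],
)

```text
time_s: 10.62
position: [0.5624, 0.0068, 0.0931]
tcp_rot: [[-0.335, 0.94, 0.073], [0.941, 0.337, -0.031], [-0.054, 0.058, -0.997]]
force: [1.5, 1.4, 0.4]
opening: 0.003
```

```bash
python3 e.py; python3 f.py pics/w6 wrist top
```

```text
10.6167 pos [0.5624 0.0068 0.0931] ang 109.57 F [1.5 1.4 0.4] along x 41.2 lat -16.2 tilt [ 0.0729 -0.0313]
wrist tab_middle [0.5462 0.0016 0.098 ] ang 110.6 r 0.0416 0.97
wrist dot_green [0.5352 0.0245 0.07  ] ang 112.6 r 0.067 0.96
wrist selector_axis [ 0.562  -0.0377  0.082 ] ang -13.4 r 0.0011 0.86
top dot_green [0.4499 0.0179 0.07  ] ang 153.5 r 0.124 0.17
```

View pics/w6wrist.png

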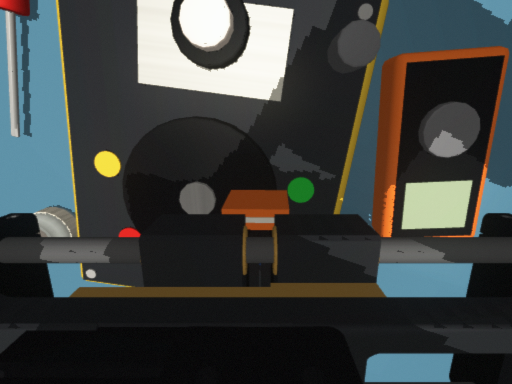

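>>> send_rows(
  motion=[
    [[0, 5, 0], 0],
    [[0, 8, 0], 0],
    [[0, 5, -15], 0],
    [[0, 0, -28], 0],
    [[0, 0, -28], 0],
  ],
)

```text
time_s: 11.53
position: [0.5698, 0.0159, 0.159]
tcp_rot: [[-0.333, 0.942, 0.05], [0.942, 0.335, -0.029], [-0.044, 0.038, -0.998]]
force: [0.1, -0.6, -1.1]
opening: 0.001
```

>>> send_rows(
  motion=[
    [[0, 0, -20], 0],
    [[0, 0, -10], 0],
    [[0, 0, 0], 0],
    [[0, 0, 0], 0],
    [[0, 0, 0], 0],
  ],
)

```text
time_s: 11.95
position: [0.572, 0.0173, 0.1951]
tcp_rot: [[-0.334, 0.941, 0.057], [0.941, 0.336, -0.031], [-0.048, 0.044, -0.998]]
force: [1.2, -0.7, -0.0]
opening: 0.002
```

```bash
python3 e.py; python3 f.py pics/w7 wrist top
```

```text
11.95 pos [0.572  0.0173 0.1951] ang 109.55 F [ 1.2 -0.7 -0. ] along x 47.8 lat -28.8 tilt [ 0.0575 -0.031 ]
wrist tab_middle [0.5455 0.0012 0.098 ] ang 111.8 r 0.0415 0.83
wrist selector_pointer [0.5361 0.0267 0.082 ] ang 111.2 r 0.0688 0.61
wrist dot_green [0.5354 0.0274 0.07  ] ang 111.5 r 0.0696 0.64
wrist selector_axis [0.5366 0.027  0.082 ] ang 110.7 r 0.0689 0.21
```

View pics/w7wrist.png

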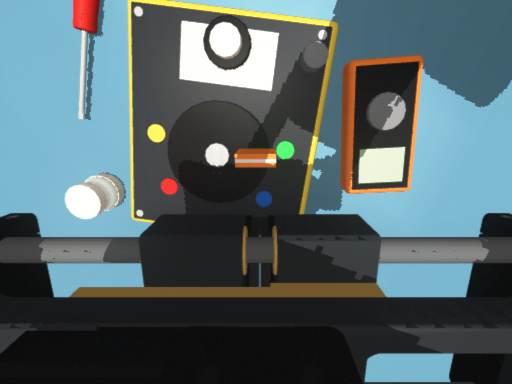

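```bash
cat > g.py <<'E'
from h import *
from scipy.optimize import least_squares
import sys
def go(g,box,tag):
    c=capture("wrist"); im=c["image"]; hsv=cv2.cvtColor(im,cv2.COLOR_BGR2HSV)
    ang={"green":100,"blue":50,"red":-50,"yellow":-100}; pt={}
    yy,xx=np.mgrid[:384,:512]
    for n,(u,v) in g.items():
        h0=int(hsv[v,u,0]); dh=np.abs((hsv[...,0].astype(int)-h0+90)%180-90)
        m=(dh<10)&(hsv[...,1]>120)&(hsv[...,2]>60)&((xx-u)**2+(yy-v)**2<14**2)
        ys,xs=np.nonzero(m); pt[n]=onz(c,(xs.mean(),ys.mean()),.07); print(n,len(xs),xs.mean().round(1),ys.mean().round(1),pt[n].round(4))
    f=lambda p: np.concatenate([p[:2]+.068*np.array([np.cos(p[2]+np.radians(ang[n])),np.sin(p[2]+np.radians(ang[n]))])-pt[n][:2] for n in g])
    s=least_squares(f,[.56,-.04,.2]); ax=s.x[:2]; print("axis",ax.round(4),"yaw",np.degrees(s.x[2]).round(2),(s.fun*1000).round(1))
    x0,y0,x1,y1=box
    sel=(xx>=x0)&(xx<=x1)&(yy>=y0)&(yy<=y1)
    for nm,m,z in(("white",(hsv[...,1]<110)&(hsv[...,2]>120),.116),):
        ys,xs=np.nonzero(m&sel); W=np.array([onz(c,q,z)[:2] for q in zip(xs,ys)])
        v=cv2.fitLine(W.astype(np.float32),cv2.DIST_L2,0,.01,.01).ravel(); d=W.mean(0)-ax
        print(nm,len(xs),"line ang",np.degrees(np.arctan2(v[1],v[0]))%180,"centroid ang",np.degrees(np.arctan2(d[1],d[0])),"r",np.hypot(*d))
    gd=pt["green"][:2]-ax; print("green ang meas",np.degrees(np.arctan2(gd[1],gd[0])),"fit",np.degrees(s.x[2])+100,"button",(ax-.102*np.array([np.cos(s.x[2]),np.sin(s.x[2])])).round(4))
    cv2.imwrite(tag,cv2.resize(im[90:220,120:320],None,fx=4,fy=4,interpolation=2))
E
python3 -c "
from g import go
go({'green':(285,150),'blue':(264,199),'red':(169,187),'yellow':(156,133)},(233,150,278,170),'pics/z2.png')"
```

```text
green 269 284.9 149.7 [0.5349 0.0255 0.07  ]
blue 222 263.7 198.6 [0.5926 0.023  0.07  ]
red 231 169.0 186.0 [ 0.6151 -0.0792  0.07  ]
yellow 272 156.2 132.8 [ 0.5639 -0.1058  0.07  ]
axis [ 0.561  -0.0376] yaw 12.46 [ 0.2 -0.2 -0.1 -0.3 -0.1  0.2  0.   0.3]
white 172 line ang 111.017555 centroid ang 110.59790690687063 r 0.0409804141464736
green ang meas 112.52981260668622 fit 112.45886969377953 button [ 0.4614 -0.0596]
```

View pics/z2.png

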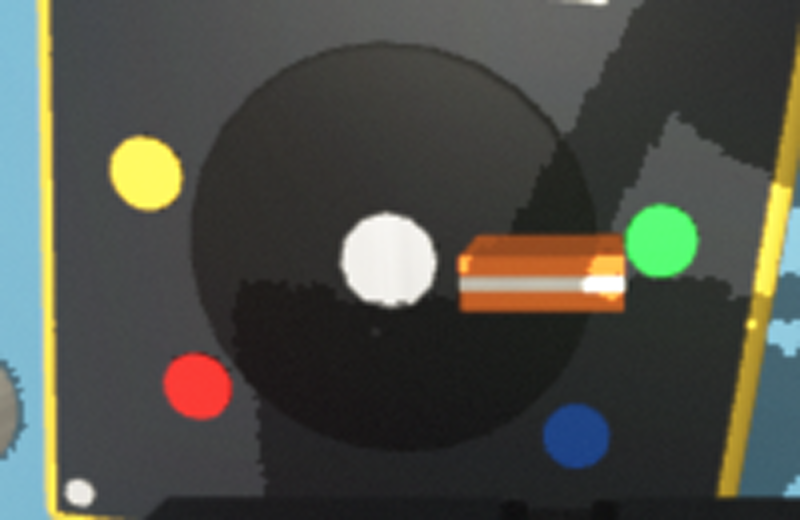

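```bash
cat > m.py <<'E'
from h import *
import sys
v=np.array(list(map(float,sys.argv[1:4]))); s=bot.read_state(); print("total tool-frame mm",((s["tcp_rot"].T@(v-s["position"]))*1000).round(1))
E
python3 m.py .5737 .0108 .095
```

```text
total tool-frame mm [ -1.7  -4.9 100.5]
```

>>> send_rows(
  motion=[
    [[0, -1, 25], 0],
    [[0, -1, 25], 0],
    [[0, -1, 25], 0],
    [[-1, -1, 12], 0],
    [[0, 0, 6], 0],
  ],
)

```text
time_s: 12.92
position: [0.5785, 0.0113, 0.1031]
tcp_rot: [[-0.334, 0.94, 0.069], [0.941, 0.337, -0.033], [-0.054, 0.054, -0.997]]
force: [1.0, 0.2, 0.4]
opening: 0.006
```

```bash
python3 e.py; python3 m.py .5613 .0064 .093
```

```text
12.9167 pos [0.5785 0.0113 0.1031] ang 109.53 F [1.  0.2 0.4] along x 40.0 lat -32.9 tilt [ 0.0691 -0.0326]
total tool-frame mm [  1.7 -18.4   9. ]
```

>>> send_rows(
  motion=[
    [[0.5, -3, 5], 0],
    [[0.5, -4, 3], 0],
    [[0.5, -4, 0], 0],
    [[0, -2, 0], 0],
    [[0, 0, 0], 0],
  ],
)

```text
time_s: 13.33
position: [0.5652, 0.0079, 0.0938]
tcp_rot: [[-0.334, 0.94, 0.069], [0.941, 0.337, -0.033], [-0.054, 0.054, -0.997]]
force: [0.3, 0.2, 0.4]
opening: 0.004
```

```bash
python3 e.py; python3 m.py .5613 .0064 .093
```

```text
13.3333 pos [0.5652 0.0079 0.0938] ang 109.53 F [0.3 0.2 0.4] along x 41.2 lat -19.2 tilt [ 0.0685 -0.0325]
total tool-frame mm [-0.  -4.2  0.5]
```

>>> send_rows(
  motion=[
    [[0, -2, 0], 0],
    [[0, -1.5, 0], -0.01],
    [[0, -1, 0], 0],
    [[0, 0, 0], 0],
    [[0, 0, 0], 0],
  ],
)

```text
time_s: 13.75
position: [0.5629, 0.0061, 0.0965]
tcp_rot: [[-0.344, 0.936, 0.076], [0.937, 0.347, -0.033], [-0.058, 0.06, -0.997]]
force: [-0.2, -0.5, -0.7]
opening: 0.005
```

```bash
python3 e.py; python3 f.py pics/w8 wrist
```

```text
13.75 pos [0.5629 0.0061 0.0965] ang 110.14 F [-0.2 -0.5 -0.7] along x 40.1 lat -16.9 tilt [ 0.076  -0.0333]
wrist tab_middle [0.5472 0.0006 0.098 ] ang 109.8 r 0.0404 0.96
wrist selector_pointer [0.5367 0.0256 0.082 ] ang 111.0 r 0.0675 0.61
wrist dot_green [0.5369 0.0252 0.07  ] ang 110.9 r 0.0671 0.7
wrist selector_axis [ 0.5598 -0.0395  0.082 ] ang -117.4 r 0.0023 0.81
```

>>> send_rows(
  motion=[
    [[0, -1.5, 1], 0],
    [[0, -1.5, 1], 0],
    [[0, 0, 0], 0],
    [[0, 0, 0], 0],
    [[0, 0, 0], 0],
  ],
)

```text
time_s: 14.42
position: [0.5629, 0.0052, 0.0948]
tcp_rot: [[-0.343, 0.936, 0.082], [0.937, 0.346, -0.033], [-0.059, 0.066, -0.996]]
force: [1.2, 1.8, 0.8]
opening: 0.004
```

```bash
python3 e.py
```

```text
14.4167 pos [0.5629 0.0052 0.0948] ang 110.09 F [1.2 1.8 0.8] along x 39.4 lat -16.5 tilt [ 0.082 -0.033]
```

>>> send_rows(
  motion=[
    [[0, -2, 0], 0],
    [[0, -2, 0], 0],
    [[0, 0, 0], 0],
    [[0, 0, 0], 0],
    [[0, 0, 0], 0],
  ],
)

```text
time_s: 14.83
position: [0.5607, 0.0047, 0.0949]
tcp_rot: [[-0.342, 0.936, 0.086], [0.938, 0.346, -0.032], [-0.06, 0.07, -0.996]]
force: [1.7, 2.2, 0.3]
opening: 0.01
```

```bash
python3 e.py
```

```text
14.8333 pos [0.5607 0.0047 0.0949] ang 110.04 F [1.7 2.2 0.3] along x 39.6 lat -14.3 tilt [ 0.0864 -0.0318]
```

>>> send_rows(
  motion=[
    [[0, 6, 0], 0],
    [[0, 8, 0], 0],
    [[0, 5, -15], 0],
    [[0, 0, -28], 0],
    [[0, 0, -28], 0],
  ],
)

```text
time_s: 15.25
position: [0.5669, 0.0134, 0.1612]
tcp_rot: [[-0.343, 0.937, 0.061], [0.938, 0.346, -0.031], [-0.05, 0.047, -0.998]]
force: [-0.3, -0.3, -0.7]
opening: 0.01
```

>>> send_rows(
  motion=[
    [[0, 0, -20], 0],
    [[0, 0, -10], 0],
    [[0, 0, 0], 0],
    [[0, 0, 0], 0],
    [[0, 0, 0], 0],
  ],
)

```text
time_s: 15.67
position: [0.5674, 0.0139, 0.1971]
tcp_rot: [[-0.344, 0.936, 0.066], [0.937, 0.347, -0.035], [-0.055, 0.05, -0.997]]
force: [-0.4, 0.9, -0.0]
opening: 0.003
```

```bash
python3 e.py; python3 f.py pics/w9 wrist
```

```text
15.6667 pos [0.5674 0.0139 0.1971] ang 110.18 F [-0.4  0.9 -0. ] along x 45.9 lat -23.8 tilt [ 0.0657 -0.0346]
wrist tab_middle [0.5303 0.0253 0.098 ] ang 116.0 r 0.0698 0.74
wrist selector_pointer [0.533  0.0261 0.082 ] ang 113.7 r 0.0694 0.93
wrist dot_green [0.5335 0.024  0.07  ] ang 114.1 r 0.0673 0.66
wrist selector_axis [ 0.5588 -0.0378  0.082 ] ang -168.3 r 0.0021 0.81
```

View pics/w9wrist.png

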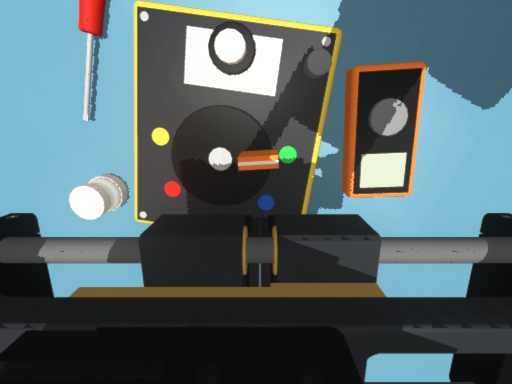

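```bash
python3 -c "
from g import go
go({'green':(288,155),'blue':(266,202),'red':(172,188),'yellow':(160,136)},(236,150,280,172),'pics/z3.png')"
```

```text
green 263 287.2 154.7 [0.5348 0.0255 0.07  ]
blue 219 265.3 202.6 [0.5926 0.0228 0.07  ]
red 230 171.9 188.9 [ 0.615  -0.0791  0.07  ]
yellow 265 159.7 136.4 [ 0.5639 -0.1058  0.07  ]
axis [ 0.561  -0.0376] yaw 12.45 [ 0.2 -0.2 -0.2 -0.1 -0.1  0.1  0.   0.3]
white 134 line ang 115.68025 centroid ang 114.5600290753285 r 0.04109889127219912
green ang meas 112.558524291066 fit 112.450347317739 button [ 0.4614 -0.0596]
```

View pics/z3.png

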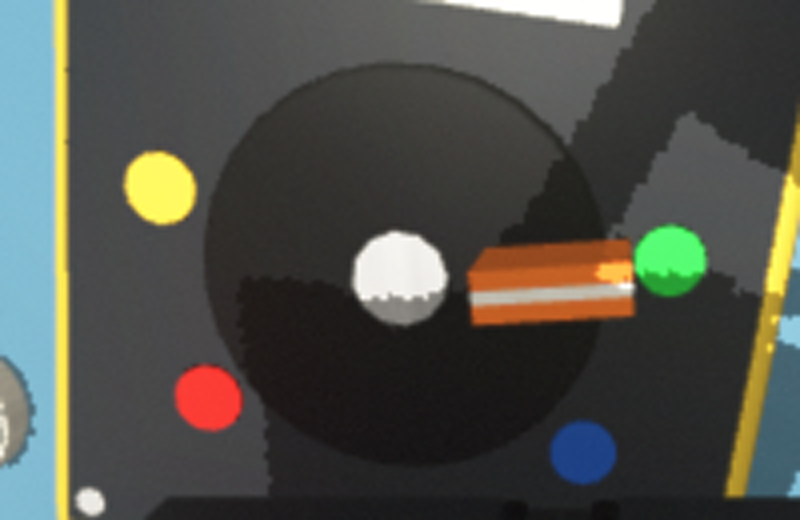

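The tab overshot to about 114.5–115°, against 112.45° for green. I'll nudge it back about 2° from its other side.

```bash
python3 m.py .5178 -.0125 .197;python3 m.py .5178 -.0125 .095
```

```text
total tool-frame mm [ -7.9 -55.3  -2.6]
total tool-frame mm [ -2.3 -60.3  99.1]
```

>>> send_rows(
  motion=[
    [[-2, -18, 0], 0],
    [[-2, -18, 0], 0],
    [[-2, -13, 0], 0],
    [[0, -4, 0], 0],
    [[0, 0, 0], 0],
  ],
)

```text
time_s: 16.38
position: [0.518, -0.0105, 0.1921]
tcp_rot: [[-0.345, 0.936, 0.062], [0.937, 0.348, -0.033], [-0.053, 0.047, -0.998]]
force: [-0.6, -0.6, -0.4]
opening: 0.01
```

```bash
python3 e.py;python3 m.py .5178 -.0125 .095
```

```text
16.3833 pos [ 0.518  -0.0105  0.1921] ang 110.22 F [-0.6 -0.6 -0.4] along x 40.1 lat 31.0 tilt [ 0.0622 -0.0333]
total tool-frame mm [ 3.3 -5.4 96.9]
```

>>> send_rows(
  motion=[
    [[1, -2, 25], 0],
    [[1, -2, 25], 0],
    [[1, -1.5, 24], 0],
    [[0, -1, 12], 0],
    [[0, -0.5, 6], 0],
  ],
)

```text
time_s: 16.8
position: [0.5243, -0.0137, 0.0997]
tcp_rot: [[-0.344, 0.936, 0.077], [0.937, 0.347, -0.036], [-0.06, 0.06, -0.996]]
force: [0.3, -0.2, 0.4]
opening: 0.007
```

```bash
python3 e.py
```

```text
16.8 pos [ 0.5243 -0.0137  0.0997] ang 110.15 F [ 0.3 -0.2  0.4] along x 34.9 lat 26.2 tilt [ 0.0769 -0.0357]
```

>>> send_rows(
  motion=[
    [[1, 1, 3], 0],
    [[1, 1, 1], 0],
    [[1, 1, 1], 0],
    [[0, 1, 0], 0],
    [[0, 0, 0], 0],
  ],
)

```text
time_s: 17.22
position: [0.5284, -0.009, 0.0939]
tcp_rot: [[-0.345, 0.936, 0.074], [0.937, 0.348, -0.036], [-0.06, 0.057, -0.997]]
force: [-0.5, 0.5, -0.2]
opening: 0.006
```

```bash
python3 e.py
```

```text
17.2167 pos [ 0.5284 -0.009   0.0939] ang 110.23 F [-0.5  0.5 -0.2] along x 37.9 lat 20.7 tilt [ 0.0744 -0.0359]
```

>>> send_rows(
  motion=[
    [[0, 1, 0], 0],
    [[0, 1, 0], 0],
    [[0, 0, 0], 0],
    [[0, 0, 0], 0],
    [[0, 0, 0], 0],
  ],
)

```text
time_s: 17.63
position: [0.529, -0.0081, 0.0952]
tcp_rot: [[-0.346, 0.935, 0.073], [0.936, 0.349, -0.036], [-0.059, 0.056, -0.997]]
force: [-2.7, -0.8, -1.7]
opening: 0.005
```

```bash
python3 e.py
```

```text
17.6333 pos [ 0.529  -0.0081  0.0952] ang 110.27 F [-2.7 -0.8 -1.7] along x 38.5 lat 19.8 tilt [ 0.0728 -0.0362]
```

>>> send_rows(
  motion=[
    [[0, 1.5, 0], 0],
    [[0, 1, 0], 0],
    [[0, 0, 0], 0],
    [[0, 0, 0], 0],
    [[0, 0, 0], 0],
  ],
)

```text
time_s: 18.05
position: [0.5304, -0.0073, 0.0952]
tcp_rot: [[-0.346, 0.936, 0.07], [0.936, 0.349, -0.036], [-0.058, 0.053, -0.997]]
force: [-2.3, -1.5, -1.5]
opening: 0.008
```

```bash
python3 e.py
```

```text
18.05 pos [ 0.5304 -0.0073  0.0952] ang 110.27 F [-2.3 -1.5 -1.5] along x 38.8 lat 18.2 tilt [ 0.0704 -0.0362]
```

>>> send_rows(
  motion=[
    [[0, 1.2, 0], 0],
    [[0, 0, 0], 0],
    [[0, 0, 0], 0],
    [[0, 0, 0], 0],
    [[0, 0, 0], 0],
  ],
)

```text
time_s: 18.47
position: [0.5311, -0.0069, 0.0953]
tcp_rot: [[-0.346, 0.936, 0.069], [0.937, 0.349, -0.036], [-0.058, 0.052, -0.997]]
force: [-2.2, -2.3, 0.1]
opening: 0.005
```

```bash
python3 e.py
```

```text
18.4667 pos [ 0.5311 -0.0069  0.0953] ang 110.26 F [-2.2 -2.3  0.1] along x 38.9 lat 17.4 tilt [ 0.0692 -0.0361]
```

>>> send_rows(
  motion=[
    [[0, -5, 0], 0],
    [[0, -8, 0], 0],
    [[0, -4, -15], 0],
    [[0, 0, -30], 0],
    [[0, 0, -30], 0],
  ],
)

```text
time_s: 18.88
position: [0.5086, -0.0101, 0.1666]
tcp_rot: [[-0.345, 0.936, 0.068], [0.937, 0.347, -0.033], [-0.055, 0.052, -0.997]]
force: [1.4, 0.4, 0.4]
opening: 0.005
```

>>> send_rows(
  motion=[
    [[0, 4, -28], 0],
    [[2, 18, 0], 0],
    [[2, 20, 0], 0],
    [[2, 18, 0], 0],
    [[0, 4, 0], 0],
  ],
)

```text
time_s: 19.3
position: [0.5696, 0.0183, 0.2091]
tcp_rot: [[-0.34, 0.936, 0.091], [0.938, 0.345, -0.035], [-0.064, 0.074, -0.995]]
force: [-0.6, -1.0, -0.8]
opening: 0.003
```

>>> send_rows(
  motion=[
    [[0, 0, 0], 0],
    [[0, 0, 0], 0],
    [[0, 0, 0], 0],
    [[0, 0, 0], 0],
    [[0, 0, 0], 0],
  ],
)

```text
time_s: 19.72
position: [0.5669, 0.0177, 0.2081]
tcp_rot: [[-0.341, 0.936, 0.089], [0.938, 0.345, -0.035], [-0.063, 0.072, -0.995]]
force: [-0.1, -1.0, -0.6]
opening: 0.007
```

```bash
python3 e.py; python3 f.py pics/w10 wrist
```

```text
19.7167 pos [0.5669 0.0177 0.2081] ang 109.97 F [-0.1 -1.  -0.6] along x 49.7 lat -24.4 tilt [ 0.0893 -0.0347]
wrist tab_middle [0.5445 0.0013 0.098 ] ang 113.0 r 0.0421 0.94
wrist selector_pointer [0.5387 0.0272 0.082 ] ang 109.0 r 0.0683 0.76
wrist dot_green [0.5354 0.0252 0.07  ] ang 112.1 r 0.0676 0.47
wrist selector_axis [ 0.5599 -0.0403  0.082 ] ang -108.3 r 0.0031 0.85
```

View pics/w10wrist.png

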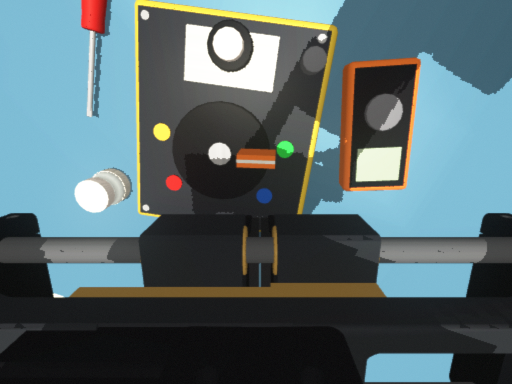

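```bash
python3 -c "
from g import go
go({'green':(285,149),'blue':(264,196),'red':(174,183),'yellow':(161,132)},(234,147,278,170),'pics/z4.png')"
```

```text
green 242 285.0 148.0 [0.5349 0.0256 0.07  ]
blue 209 263.9 194.4 [0.5926 0.0228 0.07  ]
red 214 173.8 181.3 [ 0.6152 -0.0791  0.07  ]
yellow 253 161.7 130.4 [ 0.5639 -0.1058  0.07  ]
axis [ 0.5611 -0.0376] yaw 12.45 [ 0.2 -0.3 -0.  -0.1 -0.2  0.1  0.1  0.3]
white 119 line ang 108.66674 centroid ang 108.74085433126763 r 0.04016476514228689
green ang meas 112.48861611064333 fit 112.44607361743134 button [ 0.4615 -0.0595]
```

View pics/z4.png

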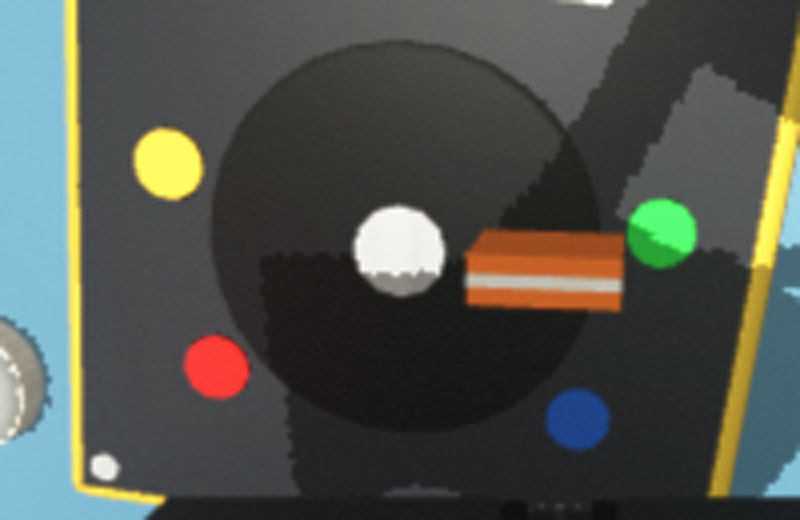

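```bash
sed -i 's/A=np.array(\[.5609,-.0374\])/A=np.array([.561,-.0376])/' e.py f.py; python3 m.py .5702 .0106 .095
```

```text
total tool-frame mm [ -0.3  -8.6 113.5]
```

>>> send_rows(
  motion=[
    [[0, -1, 28], -0.02],
    [[0, -1, 28], -0.02],
    [[0, -2, 28], -0.004],
    [[0, -2, 14], 0],
    [[0, -1, 8], 0],
  ],
)

```text
time_s: 20.43
position: [0.577, 0.0107, 0.1037]
tcp_rot: [[-0.384, 0.917, 0.105], [0.92, 0.389, -0.037], [-0.075, 0.082, -0.994]]
force: [-0.6, 0.2, 0.6]
opening: 0.007
```

```bash
python3 e.py
```

```text
20.4333 pos [0.577  0.0107 0.1037] ang 112.63 F [-0.6  0.2  0.6] along x 38.4 lat -33.4 tilt [ 0.105  -0.0368]
```

>>> send_rows(
  motion=[
    [[1, -3, 5], 0],
    [[1, -3, 4], 0],
    [[0, -3, 1], 0],
    [[0, 0, 0], 0],
    [[0, 0, 0], 0],
  ],
)

```text
time_s: 20.85
position: [0.5681, 0.0085, 0.0917]
tcp_rot: [[-0.384, 0.918, 0.104], [0.921, 0.389, -0.037], [-0.074, 0.081, -0.994]]
force: [0.1, -0.2, 0.1]
opening: 0.007
```

```bash
python3 e.py
```

```text
20.85 pos [0.5681 0.0085 0.0917] ang 112.62 F [ 0.1 -0.2  0.1] along x 39.8 lat -24.3 tilt [ 0.1037 -0.0367]
```

>>> send_rows(
  motion=[
    [[0, -1.5, 0], 0],
    [[0, -1.5, 0], 0],
    [[0, -1, 0], 0],
    [[0, 0, 0], 0],
    [[0, 0, 0], 0],
  ],
)

```text
time_s: 21.27
position: [0.5662, 0.0065, 0.0946]
tcp_rot: [[-0.383, 0.917, 0.11], [0.92, 0.389, -0.038], [-0.078, 0.087, -0.993]]
force: [-0.5, -0.3, 0.0]
opening: 0.005
```

```bash
python3 e.py
```

```text
21.2667 pos [0.5662 0.0065 0.0946] ang 112.62 F [-0.5 -0.3  0. ] along x 38.7 lat -21.8 tilt [ 0.1103 -0.0379]
```

>>> send_rows(
  motion=[
    [[0.5, -1.5, 0.5], 0],
    [[0.5, -1.5, 0.5], 0],
    [[0, 0, 0], 0],
    [[0, 0, 0], 0],
    [[0, 0, 0], 0],
  ],
)

```text
time_s: 21.68
position: [0.5652, 0.0061, 0.0943]
tcp_rot: [[-0.383, 0.917, 0.116], [0.92, 0.389, -0.038], [-0.08, 0.092, -0.993]]
force: [0.8, -0.1, 0.4]
opening: 0.004
```

```bash
python3 e.py
```

```text
21.6833 pos [0.5652 0.0061 0.0943] ang 112.59 F [ 0.8 -0.1  0.4] along x 38.8 lat -20.7 tilt [ 0.1157 -0.0383]
```

>>> send_rows(
  motion=[
    [[0, -2, 0], 0],
    [[0, -2, 0], 0],
    [[0, 0, 0], 0],
    [[0, 0, 0], 0],
    [[0, 0, 0], 0],
  ],
)

```text
time_s: 22.1
position: [0.5628, 0.0053, 0.0943]
tcp_rot: [[-0.382, 0.917, 0.119], [0.921, 0.388, -0.037], [-0.08, 0.096, -0.992]]
force: [1.3, 1.2, 0.3]
opening: 0.003
```

```bash
python3 e.py; python3 f.py pics/w11 wrist
```

```text
22.1 pos [0.5628 0.0053 0.0943] ang 112.52 F [1.3 1.2 0.3] along x 38.9 lat -18.1 tilt [ 0.1192 -0.0372]
wrist tab_middle [ 0.5453 -0.001   0.098 ] ang 113.2 r 0.0399 0.56
wrist dot_green [0.5353 0.0266 0.07  ] ang 111.8 r 0.0692 0.6
wrist selector_axis [ 0.5615 -0.0373  0.082 ] ang 36.8 r 0.0006 0.97
```

View pics/w11wrist.png

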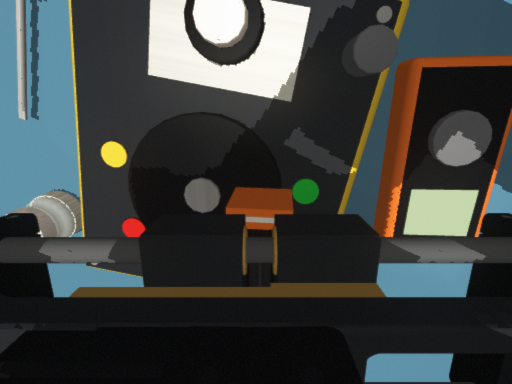

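```bash
cat > k.py <<'E'
from h import *
import sys
A=np.array([.561,-.0376])
c=capture("wrist"); im=c["image"].astype(int); hsv=cv2.cvtColor(c["image"],cv2.COLOR_BGR2HSV)
l=place_of("wrist","tab_middle")[0]["xy"]; u0,v0=map(int,l)
m=(hsv[...,0]>=3)&(hsv[...,0]<=18)&(hsv[...,1]>150)&(hsv[...,2]>60)
m[:max(v0-30,0)]=0;m[v0+20:]=0;m[:,:u0-36]=0;m[:,u0+36:]=0
n,lab,st,_=cv2.connectedComponentsWithStats(m.astype(np.uint8)); k=1+np.argmax(st[1:,4]); print(st[k])
x0,w=st[k][0],st[k][2]
W=[]
for u in range(x0+7,x0+w-5):
    v=np.nonzero(lab[:,u]==k)[0][0]
    # sub-pixel: orange-ness R-B
    col=im[v-3:v+4,u,2]-im[v-3:v+4,u,0]; hi=col[-2:].mean(); lo=col[:2].mean(); th=(hi+lo)/2
    j=np.argmax(col>th); sub=v-3+j-(col[j]-th)/(col[j]-col[j-1]) if j>0 else v-.5
    W.append(onz(c,(u,sub+0.0),.082)[:2])
W=np.array(W); v=cv2.fitLine(W.astype(np.float32),cv2.DIST_HUBER,0,.0001,.01).ravel(); a=np.degrees(np.arctan2(v[1],v[0]))%180
nrm=np.array([-np.sin(np.radians(a)),np.cos(np.radians(a))]); print("base edge ang",a.round(2),"offset mm (expect 6)",((W.mean(0)-A)@nrm*1000).round(2))
d=W.mean(0)-A; r=np.hypot(*d); print("ang from 6mm offset",(np.degrees(np.arctan2(d[1],d[0]))-np.degrees(np.arcsin(.006/r))).round(2), r)
E
python3 k.py
```

```text
[ 225  187   69   30 1772]
base edge ang 111.78 offset mm (expect 6) 6.05
ang from 6mm offset 111.86 0.03848833234327484
```

>>> send_rows(
  motion=[
    [[0, 6, 0], 0],
    [[0, 8, 0], 0],
    [[0, 5, -15], 0],
    [[0, 0, -28], 0],
    [[0, 0, -28], 0],
  ],
)

```text
time_s: 22.87
position: [0.5677, 0.0159, 0.1612]
tcp_rot: [[-0.383, 0.918, 0.098], [0.921, 0.388, -0.036], [-0.071, 0.076, -0.995]]
force: [-0.3, -0.6, -0.7]
opening: 0.002
```

>>> send_rows(
  motion=[
    [[0, 0, -20], 0],
    [[0, 0, -10], 0],
    [[0, 0, 0], 0],
    [[0, 0, 0], 0],
    [[0, 0, 0], 0],
  ],
)

```text
time_s: 23.28
position: [0.568, 0.0174, 0.1975]
tcp_rot: [[-0.385, 0.917, 0.105], [0.92, 0.39, -0.038], [-0.076, 0.082, -0.994]]
force: [-0.9, 0.4, -0.3]
opening: 0.006
```

```bash
python3 e.py; python3 k.py; python3 f.py pics/w12 wrist
```

```text
23.2833 pos [0.568  0.0174 0.1975] ang 112.7 F [-0.9  0.4 -0.3] along x 48.1 lat -27.7 tilt [ 0.1048 -0.0384]
[237 145  42  13 467]
base edge ang 111.94 offset mm (expect 6) 6.02
ang from 6mm offset 111.97 0.03854024510188979
wrist tab_middle [0.543  0.0012 0.098 ] ang 114.9 r 0.0428 0.75
wrist selector_pointer [0.5365 0.0287 0.082 ] ang 110.3 r 0.0706 0.88
wrist dot_green [0.5366 0.0247 0.07  ] ang 111.4 r 0.0669 0.54
wrist selector_axis [ 0.5621 -0.0414  0.082 ] ang -74.0 r 0.0039 0.9
```

View pics/w12wrist.png

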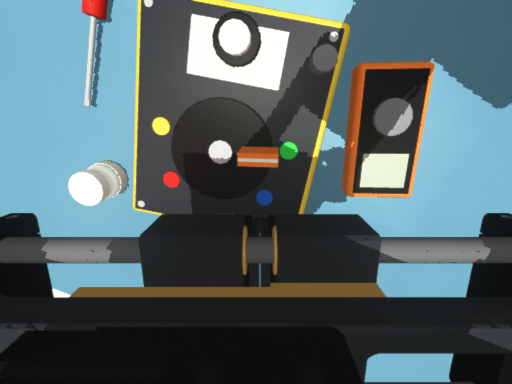

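The tab reads 111.95° against 112.45° for green, and the 6.0 mm face offset confirms the reading. Next is the button.

```bash
python3 m.py .4614 -.0596 .17
```

```text
total tool-frame mm [ -27.9 -129.7   18.9]
```

>>> send_rows(
  motion=[
    [[-6, -26, 2], 0],
    [[-6, -28, 2], 0],
    [[-6, -28, 3], 0],
    [[-5, -26, 3], 0],
    [[-2, -12, 3], 0],
  ],
)

```text
time_s: 24.05
position: [0.4697, -0.0539, 0.1752]
tcp_rot: [[-0.389, 0.915, 0.11], [0.918, 0.395, -0.038], [-0.078, 0.086, -0.993]]
force: [-0.4, 0.6, -0.1]
opening: 0.007
```

```bash
python3 e.py; python3 m.py .4614 -.0596 .11
```

```text
24.05 pos [ 0.4697 -0.0539  0.1752] ang 112.99 F [-0.4  0.6 -0.1] along x 20.6 lat 90.4 tilt [ 0.1101 -0.0381]
total tool-frame mm [  3.1 -15.5  64.1]
```

>>> send_rows(
  motion=[
    [[0, -6, 14], 0],
    [[1, -5, 18], 0],
    [[1, -3, 16], 0],
    [[0, -2, 8], 0],
    [[0, 0, 0], 0],
  ],
)

```text
time_s: 24.47
position: [0.4566, -0.0631, 0.116]
tcp_rot: [[-0.384, 0.917, 0.108], [0.92, 0.39, -0.039], [-0.078, 0.085, -0.993]]
force: [-0.5, 0.0, -0.0]
opening: 0.004
```

```bash
python3 e.py; python3 m.py .4614 -.0596 .097; python3 f.py pics/w13 top side
```

```text
24.4667 pos [ 0.4566 -0.0631  0.116 ] ang 112.68 F [-0.5  0.  -0. ] along x 16.7 lat 106.1 tilt [ 0.1084 -0.0387]
total tool-frame mm [ 2.8  4.1 19.2]
top tab_middle [0.5434 0.0022 0.098 ] ang 113.9 r 0.0435 0.68
top selector_pointer [0.5424 0.0268 0.082 ] ang 106.1 r 0.067 0.9
top dot_green [0.5346 0.0193 0.07  ] ang 114.9 r 0.0628 0.66
top selector_axis [ 0.5549 -0.0423  0.082 ] ang -142.2 r 0.0077 0.81
side selector_pointer [0.5319 0.0351 0.082 ] ang 111.8 r 0.0783 0.79
side dot_green [0.5371 0.029  0.07  ] ang 109.7 r 0.0707 0.51
side selector_axis [ 0.5587 -0.046   0.082 ] ang -105.5 r 0.0087 0.76
```

View pics/w13side.png

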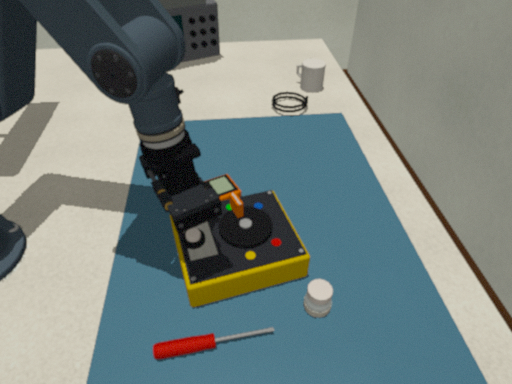

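Run:
```python
from h import *
for n in("side","top"):
    c=capture(n);K,R,t=P(c);s=bot.read_state()
    for X in (s["position"],np.array([.4614,-.0596,.092])):
        q=K@(R@X+t);print(n,(q[:2]/q[2]).round(1))
    im=c["image"]; u,v=(q[:2]/q[2]).astype(int)
    cv2.imwrite(f"pics/z5{n}.png",cv2.resize(im[max(v-60,0):v+60,u-70:u+70],None,fx=5,fy=5,interpolation=2))
```

```text
side [189.9 223.2]
side [193.2 231.5]
top [306.5 259.2]
top [302.7 256.4]
```

View pics/z5side.png

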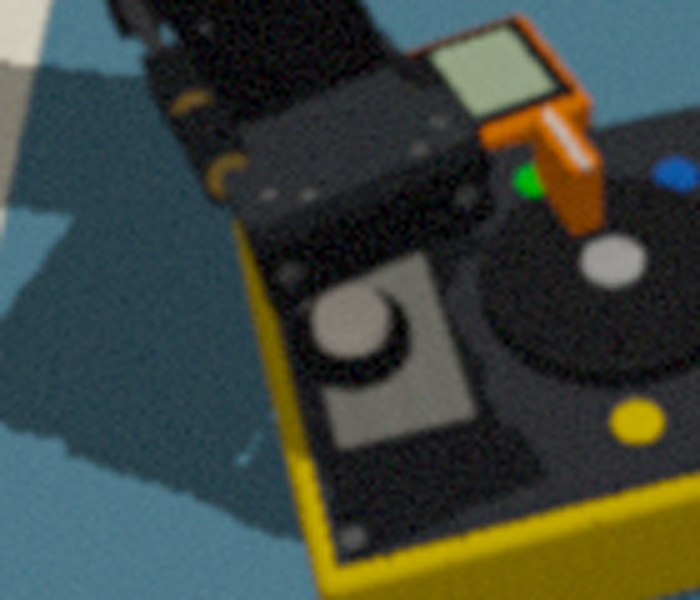

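Run:
```python
from h import *
for n in("side",):
    im=cv2.imread("pics/z5side.png").astype(float); im=np.clip(255*(im/255)**.45,0,255).astype(np.uint8); cv2.circle(im,(335,260),4,(0,0,255),1); cv2.imwrite("pics/z6.png",im)
```

```text
(no output)
```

View pics/z6.png

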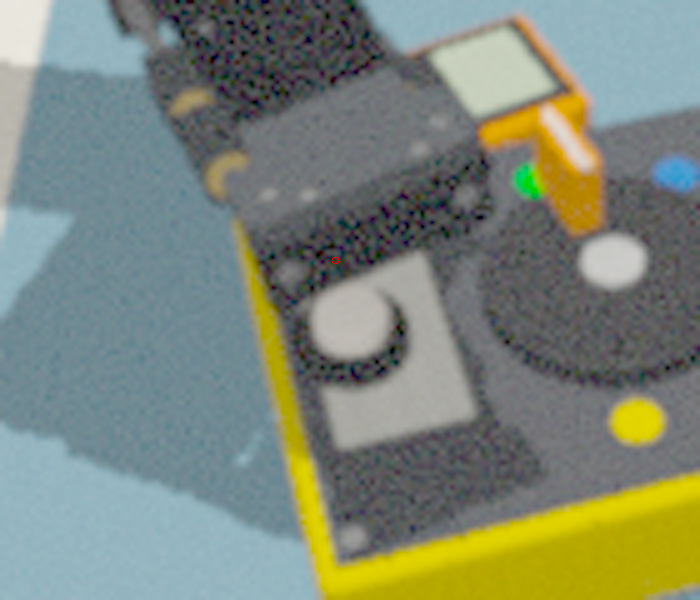

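View pics/z5top.png

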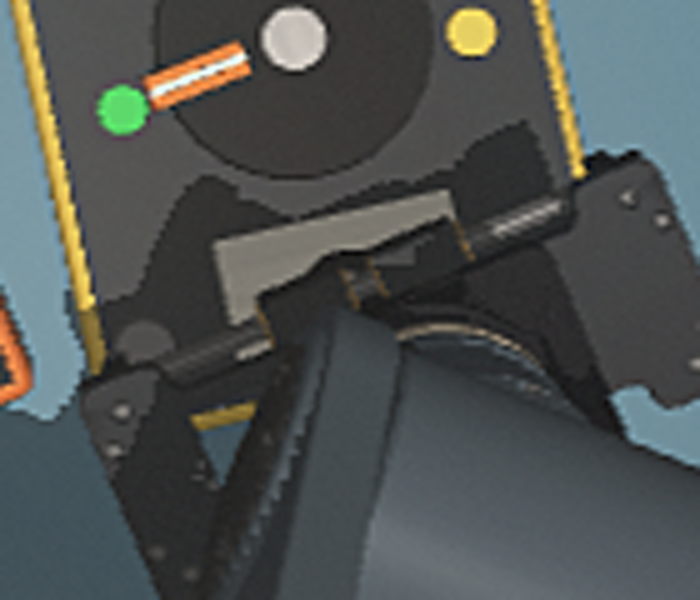

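>>> send_rows(
  motion=[
    [[1, 1.5, 6], 0],
    [[1, 1.5, 5], 0],
    [[1, 1, 4], 0],
    [[0, 0, 2], 0],
    [[0, 0, 0], 0],
  ],
)

```text
time_s: 25.48
position: [0.4633, -0.059, 0.0993]
tcp_rot: [[-0.385, 0.916, 0.113], [0.919, 0.391, -0.04], [-0.081, 0.088, -0.993]]
force: [0.7, 0.2, 0.2]
opening: 0.004
```

```bash
python3 e.py; python3 m.py .4614 -.0596 .085
```

```text
25.4833 pos [ 0.4633 -0.059   0.0993] ang 112.72 F [0.7 0.2 0.2] along x 18.0 lat 98.4 tilt [ 0.1132 -0.0404]
total tool-frame mm [ 1.4 -3.2 14. ]
```

>>> send_rows(
  motion=[
    [[0.5, -1, 4], 0],
    [[0, -1, 4], 0],
    [[0, -0.5, 3], 0],
    [[0, 0, 3], 0],
    [[0, 0, 3], 0],
  ],
)

```text
time_s: 25.9
position: [0.4629, -0.0595, 0.0857]
tcp_rot: [[-0.385, 0.916, 0.117], [0.919, 0.392, -0.041], [-0.083, 0.092, -0.992]]
force: [-13.2, 3.2, 62.1]
opening: 0.005
```

```bash
python3 e.py
```

```text
25.9 pos [ 0.4629 -0.0595  0.0857] ang 112.72 F [-13.2   3.2  62.1] along x 17.7 lat 99.0 tilt [ 0.1167 -0.0408]
```

The button is bottomed (z 0.0857 m, wrist force 62 N). I'm releasing it now.

>>> send_rows(
  motion=[
    [[0, 0, -4], 0],
    [[0, 0, -8], 0],
    [[0, 0, -20], 0],
    [[0, 0, -28], 0],
    [[0, 0, -28], 0],
  ],
)

```text
time_s: 26.32
position: [0.4494, -0.0557, 0.1738]
tcp_rot: [[-0.385, 0.916, 0.11], [0.919, 0.391, -0.039], [-0.079, 0.086, -0.993]]
force: [0.6, -0.4, -0.3]
opening: 0.004
```

>>> send_rows(
  motion=[
    [[0, 15, -25], 0],
    [[0, 25, -10], 0],
    [[0, 25, 0], 0],
    [[0, 25, 0], 0],
    [[0, 15, 0], 0],
  ],
)

```text
time_s: 26.73
position: [0.5414, -0.0131, 0.225]
tcp_rot: [[-0.381, 0.918, 0.113], [0.921, 0.388, -0.042], [-0.083, 0.088, -0.993]]
force: [0.6, 0.0, -0.1]
opening: 0.004
```

>>> send_rows(
  motion=[
    [[0, 0, 0], 0],
    [[0, 0, 0], 0],
    [[0, 0, 0], 0],
    [[0, 0, 0], 0],
    [[0, 0, 0], 0],
  ],
)

```text
time_s: 27.15
position: [0.54, -0.0131, 0.2232]
tcp_rot: [[-0.383, 0.917, 0.109], [0.92, 0.389, -0.042], [-0.081, 0.084, -0.993]]
force: [0.8, 0.8, -1.1]
opening: 0.006
```

```bash
python3 e.py; python3 k.py; python3 f.py pics/w14 wrist side
```

```text
27.15 pos [ 0.54   -0.0131  0.2232] ang 112.61 F [ 0.8  0.8 -1.1] along x 30.7 lat 9.9 tilt [ 0.1091 -0.0422]
[259 175  37  15 470]
base edge ang 112.07 offset mm (expect 6) 5.91
ang from 6mm offset 111.95 0.04036419214742995
wrist tab_middle [ 0.5445 -0.002   0.098 ] ang 114.8 r 0.0392 0.84
wrist selector_pointer [0.5367 0.0287 0.082 ] ang 110.1 r 0.0706 0.62
wrist dot_green [0.537  0.0235 0.07  ] ang 111.5 r 0.0656 0.47
wrist selector_axis [ 0.5599 -0.0396  0.082 ] ang -117.4 r 0.0023 0.67
side tab_middle [ 0.5484 -0.0012  0.098 ] ang 109.2 r 0.0385 0.58
side selector_pointer [0.5373 0.0361 0.082 ] ang 107.8 r 0.0774 0.67
side dot_green [0.5391 0.0309 0.07  ] ang 107.7 r 0.0719 0.47
side selector_axis [ 0.5565 -0.0394  0.082 ] ang -158.4 r 0.0048 0.84
```

View pics/w14wrist.png

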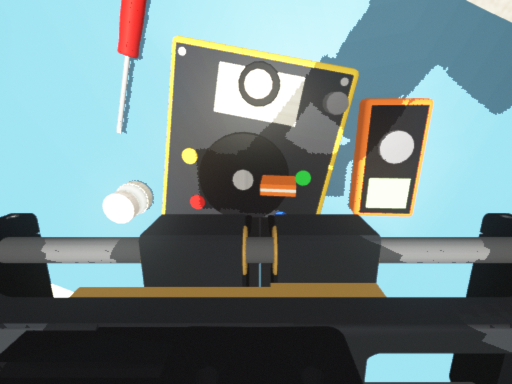

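View pics/w14side.png

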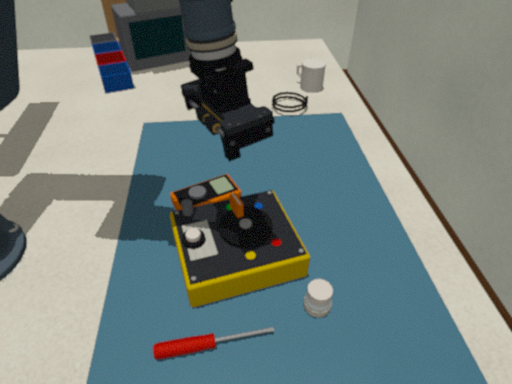

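```bash
python3 -c "
from rig import bot
print(bot.hand_in()); print(bot.read_state()['time_s'])"
```

```text
the job is handed in; nothing more can be done
None
the job is handed in; nothing more can be done
```

I turned the selector to green with closed fingertips pushing only on the tab's side, then pressed the white button down once, let it spring back, and handed the job in at about 27 s. The hand-in gave no verdict.

- **Selector:** The last close check put the tab at 111.95–112.07°, against 112.45° for the green dot, so it is about half a degree off centre. It read the same before and after the button press. The trained networks' own pointer and tab readings scattered by several degrees around this; I relied on the colour and edge fits instead.
- **Corrections:** I overshot green by about 2–3°, pushed it back from the other side too far (about −4°), then made a final push. All of this was before the button was touched.
- **Button:** The fingertips bottomed out with the tool tip at 85.7 mm, just under the 86 mm of a fully pressed button. The wrist force peaked at 62 N on the last step of the press, higher than I intended but under the 120 N limit. The last pictures appear to show the button back up.
- **Other things:** In the last pictures the fuse cap, multimeter, flux jar and screwdriver look where they were, and the arm stands clear above the box. I judged this by eye, without measuring.
- **Tool tilt:** The tool drifted to about 7° off vertical during the small moves. I could not correct it with the moves available, and I saw no harm from it.

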